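Roll a steel column into its vee cradle and clamp it

TASK

Roll the steel column along the deck of its holder into the vee and let it settle there (roll it, do not pick it up), then slide it gently along the vee until its end rests against the end stop. Then swing the hinged clamp bar over and press it down on the column so that it stays clamped firmly, but without crushing it; leave everything else on the bench alone.

Things in the scene. Friction and masses are not known exactly. Their poses are not given: they have to be found in the camera images.
- holder: Grey and aluminium column holder fixed to the bench, turned up to 15 degrees: feed deck, then a vee, then the hinge of a clamp bar. Origin on the bench surface, under the middle of the vee's bottom line. z up; y along the vee towards the end stop; x across it, from deck to hinge, away from the robot. All x, y, z given below are in this frame, in mm, z above the bench.
- deck_mid (a point): Middle of the level feed deck's top: x -67, y 0, z 45. The deck runs x -120 to -14, y -55 to 55. Kerb 4 thick, 8 high on its near edge; the vee opens at its far edge. Beyond |y| 65 beside deck and vee there is free space down to the bench, but for the stop's rail.
- vee_seat (a point): Where the axis of a seated column lies: x 0, z 52.2; this point at y 0. The 90-degree vee runs y -55 to 55; bottom line at x 0, z 31; near flank up to deck height at x -14, far flank up to z 56 at x 25, so a column rolled in is stopped there.
- rail_end (a point): Far end (x 0, y 190, z 10) of the end stop's rail. On the rail stands the locked stop: an upright steel plate 26 wide, 8 thick, top at z 72, facing -y, at x 0. Its face is set anywhere from y 80 to 112; this is not reported, so it must be felt (or seen). It does not yield and must not get more than 20 N: come slowly.
- column: Steel cylinder, diameter 30 mm, length 160 mm, 0.3 to 0.5 kg, flat ends, darker end bands. Origin at its middle on its axis; y along the axis (x, z turn as it rolls). Starts on the deck (axis at z 60), up to 6 degrees askew, its ends overhanging both sides of the deck, 10 mm or more clear of the end stop. Sliding it along the vee takes about 2 to 5 N.
- clamp (a joint): Clamp bar angle, rad: 0 = level; grows as it opens; starts 1.65 to 2.0 (upright, leaning away from the robot). Steel bar 22 mm wide, 14 thick, at y 0, pointing to -x when closed. No latch: hinge friction (0.3 N m, 2.5 N at the knob) keeps it where it is left and holds part of the pressing force. Clamped it stands within 0.1 rad of level.
- clamp_hinge (a point): Hinge axis of the clamp bar, parallel to y: x 50, y 0, z 84.2, between two ears (x 39 to 61, y -24 to 24, 94 high). A screwed spindle with a round rubber foot, 50 mm from the hinge, presses the column; it protrudes 6 to 14 mm below the bar, not reported. The column feels 2.5 times the push at the knob less about 6 N; 5 to 8 N down at the knob clamps it well. Hard contact, come slowly.
- clamp_knob (a point): Centre of the grey round knob at the clamp bar's free end, 125 mm from the hinge: a cylinder of diameter 24 mm, 36 mm long, across the bar (along y).
- beaker: Bystander: glass beaker, diameter 60, height 80 mm, beside the deck. Origin under its base.
- stopper: Bystander: pale wooden stopper, diameter 36, height 30 mm, near the holder's open end. Origin under its base.
- wrench: Bystander: steel wrench 150 mm long, lying behind the holder. Origin under its middle.
- reagent: Bystander: amber bottle, diameter 66, height 150 mm. Origin under its base.
- jug: Bystander: white plastic jug with a handle, diameter 110, height 130 mm. Origin under its base.
- dish: Bystander: white ceramic dish, diameter 90, height 35 mm. Origin under its base.
- jar: Bystander: white plastic jar, diameter 70, height 80 mm. Origin under its base.

How it is judged:
By the outcome, as a careful person would: the job done as asked, in the order asked, and still so for the second after the job is handed in, with the robot touching nothing.
It also fails if it takes over 72 s, if anything falls off the work surface, if the arm or the gripper's body presses on something with over 40 N, if the wrist force passes 120 N, or if a joint passes its speed limit or range.

ROBOT

A 6-joint arm with a two-finger parallel gripper is mounted at the origin on the work surface. World frame = base frame: x ahead of the robot, y to its left, z up, the work surface at z = 0. Lengths are in mm, angles in rad, forces in N, time in s.
With the tool pointing down it reaches from about 350 to 1000 mm from the base axis. Payload 7.1 kg.
Tool frame: the origin (TCP) lies between the finger pads; the fingertips stand 22 mm ahead of it and the grasp point (between the pads) lies 3 mm ahead of it; x points along the fingers, y is the direction in which the jaws open and shut, and the axes are right-handed (so a half turn about x gives the same grasp; the last joint's range is limited). The gripper opens to 85 mm and grips with 20 to 120 N. Pads are 22 mm wide; open, the fingers measure 114 mm over their backs; the gripper's body (76 mm by 85 mm) begins 54 mm behind the grasp point. The pads swing forward as they close: fully open they stand 13 mm farther back than shut.
Start: joints at [1.327, 0.423, 1.63, -0, 1.089, -0.019], TCP at [139.288, 609.265, 253.319] pointing down, gripper open.
Joint ranges: [-3, 3], [-0.9, 2.11], [0.09, 2.58], [-1.31, 4.45], [0.11, 2.69], [-2.54, 2.54]. Speed limits (rad/s): [2.39, 2.39, 3.01, 3.14, 3.14, 3.14].

INTERFACE

Orientations are given as a rotation vector (axis times angle).
In Python, from plant import * gives the robot as it stands.
- The arm moves only by the tool send_rows, never from a script. Its argument "steps" is a list of rows, each a list of 7 numbers: the opening, from 0 (shut) to 1 (fully open), then the shift along the tool's x, y, z in mm, then the turn, a rotation vector about the tool's x, y, z in rad. A call has exactly 8 rows; each row is the pose to reach, as a shift and turn from the pose commanded when the call began, along the tool's axes at that moment; what a row does not reach only later rows make up. A row lasts 1/12 s, in which the tool goes at most 41.7 mm and 7.16 degrees, less where a joint would pass 70% of its speed; a pose out of reach is approached as far as the arm can. A call with a gripper value outside its range is refused whole. The fingers move at their own pace and stop on an object; "newtons" is the grip in N (left out, the last holds). Time passes only in rows, so rows that repeat a pose let the fingers close, or fill a call up. It gives the time, the measured TCP pose, the force and the opening at its end, in the units of the state.
- read_state(): the state, without advancing time (a new reading comes with each control period).
- capture(name): name is "scene" or "top" or "wrist"; returns a dict with "frame" (420x560x3 uint8, red, green, blue), "range_z" (420x560 float32, mm along the optical axis (not along the pixel's ray), 0 where there is no reading), "fov_y" (degrees; the focal length in pixels is half the picture's height over the tangent of half this angle, whatever the lens; pixels are square), "cx", "cy" (the principal point, pixels), "world_to_cam" (4x4, takes a point from world to camera coordinates). Camera axes: x right, y up, looking along -z (the intrinsics and any distortion apply to the point x, -y, -z); pixel columns grow to the right and rows downward; lengths in mm; the calibration is good to about 2 mm. A picture is of the moment at which its call begins.
- hand_in(): hands the job in, once; it reports no verdict.
The state is a dict: "time": time; "joint_positions": joint angles; "qd": joint speeds; "joint_torque": joint torques, N m; "ee_pos": TCP position; "tool_rot": TCP orientation; "force": force on the tool from outside, world axes, zero at the start; "wrist_torque": the same for the moment, N m; "finger_gap": finger opening in mm.
Only numpy, scipy, OpenCV 4.12 (cv2) and the standard library are available. Lean on these libraries where they do the work, as an engineer would, in place of code of your own. Each camera call takes 0.05 s, during which the arm holds its last target. There are 200 camera calls.

## Working session

There is one attempt and no reset: what is moved stays moved. The work goes in short steps, Python scripts to look and compute and a tool call to move; the robot and the scene stay as the last step left them, time stands still between calls to the robot, and variables do not carry over. Pictures are saved under pics/ and viewed, about 8 in all and at most 12, crops included, and the job is handed in when it is done.

Besides the shell and the picture viewer there is one more tool, called after "Request:" by a JSON object that holds its "fn" and its "kwargs". send_rows: Moves the arm, as the interface text tells. Its arguments: {"type":"object","properties":{"steps":{"type":"array","items":{"type":"array","items":{"type":"number"}}},"newtons":{"type":"number"}},"required":["steps"]}

```bash
ls; mkdir -p pics; python3 - <<'E'
from plant import *
import cv2,numpy as np,pickle
s=read_state();print(s)
d={}
for n in ["scene","top"]:
    c=capture(n);d[n]=c
    cv2.imwrite(f"pics/{n}0.png",c["frame"][:,:,::-1]);print(n,c["fov_y"],c["cx"],c["cy"],c["world_to_cam"].tolist(),[k for k in c], (c["range_z"]>0).mean())
pickle.dump(d,open("d0.pkl","wb"))
E
```

```text
pics
{'time': 0.0, 'joint_positions': array([ 1.32698615e+00,  4.23872720e-01,  1.63072655e+00, -1.38421509e-05,
        1.08862819e+00, -1.90155971e-02]), 'qd': array([ 0.00023295,  0.00041455,  0.00138637,  0.00107163,  0.000322  ,
       -0.00181265]), 'joint_torque': array([ 2.11439052e-03, -5.57392609e+01, -2.81736767e+01,  1.02582646e-04,
        7.33598921e-03, -2.81598250e-05]), 'ee_pos': array([139.17292452, 608.75045731, 252.51141575]), 'tool_rot': array([ 0.17520954,  1.56378377, -0.17776234]), 'force': array([-0.47529207, -0.99302187, -1.02103864]), 'wrist_torque': array([-0.00306095,  0.01510136, -0.00705664]), 'finger_gap': 85.36841833965175}
scene 47.01764825211528 277.820453521113 204.19888906904455 [[0.1739468491982919, 0.9847208463430026, 0.008206609013906307, -96.2617749285417], [-0.6922203742229114, 0.11634202989617722, 0.7122467869989509, 315.9824918291127], [0.7004094853474492, -0.12957386641278174, 0.7018811622904291, -1561.2496696476635], [0.0, 0.0, 0.0, 1.0]] ['frame', 'range_z', 'fov_y', 'cx', 'cy', 'world_to_cam'] 0.9959906462585034
top 56.33420925314932 282.5332229298117 207.8304154758848 [[-0.014997314702174788, -0.9998640038894866, 0.006859612074245693, 7.624592912681637], [0.9967943120874495, -0.014411358519849118, 0.07869823464170224, -560.2638721971076], [-0.07858867565897765, 0.008017884490161706, 0.9968748836170317, -985.3025854601484], [0.0, 0.0, 0.0, 1.0]] ['frame', 'range_z', 'fov_y', 'cx', 'cy', 'world_to_cam'] 0.995969387755102
```

View pics/scene0.png

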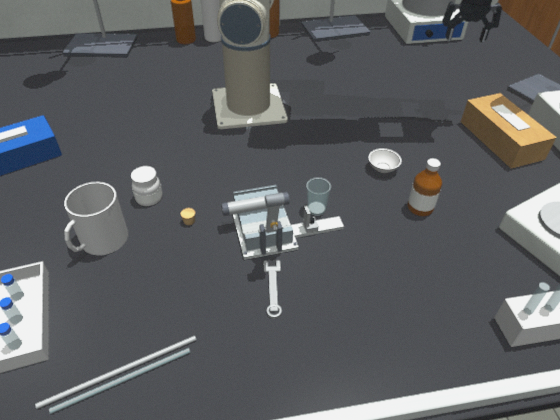

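View pics/top0.png

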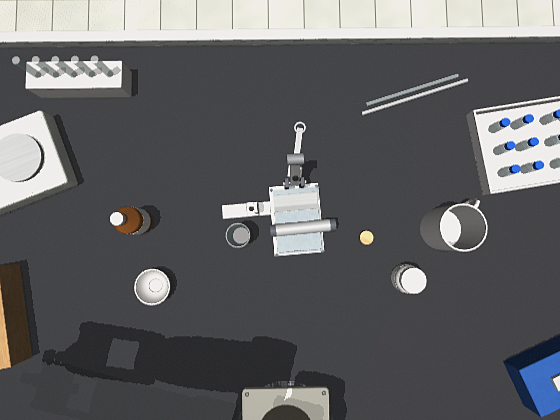

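The scene view shows the holder at about (262,215), with the column on the deck near (255,204) and the stop at (310,220). In the top view the column is at (303,228), the rail at (247,210), the stop near (252,209) and the knob at (295,158). The beaker is at (238,235), just beside the column's +y end.

```bash
cat > h.py <<'E'
import numpy as np,cv2
def cloud(c):
    H,W=c["range_z"].shape; f=H/2/np.tan(np.radians(c["fov_y"]/2))
    v,u=np.mgrid[:H,:W]; z=c["range_z"].astype(float)
    P=np.stack([(u-c["cx"])/f*z,-(v-c["cy"])/f*z,-z],-1)
    M=np.array(c["world_to_cam"]);return (P-M[:3,3])@M[:3,:3]
def project(c,p):
    M=np.array(c["world_to_cam"]);q=M[:3,:3]@np.asarray(p,float)+M[:3,3];f=210/np.tan(np.radians(c["fov_y"]/2))
    return c["cx"]+f*q[0]/-q[2],c["cy"]+f*q[1]/q[2]
E
python3 - <<'E'
import pickle,cv2,numpy as np
from h import *
d=pickle.load(open("d0.pkl","rb"))
c=d["top"];P=cloud(c)
print("bench z",np.median(P[300:330,400:480,2]),"rng",P[228,303],P[208,232])
roi=np.zeros(P.shape[:2],bool);roi[120:262,215:345]=1
def rect(m,n):
    q=P[m][:,:2].astype(np.float32); print(n,len(q),cv2.minAreaRect(q),q.mean(0))
Z=P[...,2]
rail=roi&(Z>5)&(Z<15);rail[:,262:]=0;rect(rail,"rail")
deck=roi&(Z>40)&(Z<50);deck[:200]=0; deck[:,:268]=0;rect(deck,"deck")
col=roi&(Z>60)&(Z<80);col[:212]=0;col[:,:265]=0;rect(col,"col");print(np.percentile(Z[col],[50,95]))
hi=roi&(Z>60);hi[:,262:]=0;rect(hi,"stop")
kn=roi&(Z>120);rect(kn,"bar");print(Z[kn].max())
for n,(u,v) in dict(beaker=(238,235),stopper=(366,237)).items():print(n,P[v,u])
a=cv2.resize(c["frame"][115:265,210:350],None,fx=5.6,fy=4*1.0,interpolation=cv2.INTER_CUBIC) 
a=cv2.resize(c["frame"][115:265,210:350],None,fx=4,fy=4,interpolation=cv2.INTER_CUBIC)
s=d["scene"]["frame"][170:270,205:355];b=cv2.resize(s,None,fx=4,fy=4,interpolation=cv2.INTER_CUBIC)
cv2.imwrite("pics/t1.png",a[:,:,::-1]);cv2.imwrite("pics/s1.png",b[:,:,::-1])
E
```

```text
bench z 0.09024399584534035 rng [506.43933827 -49.20203426  72.88969608] [562.52316749 130.20728533  12.46662952]
rail 467 ((604.8549194335938, 112.35415649414062), (361.5441589355469, 110.35954284667969), 4.2994561195373535) [549.45667  116.017105]
deck 1392 ((516.1383666992188, -36.40876007080078), (132.79554748535156, 109.87041473388672), 4.261287212371826) [506.3403  -36.19795]
col 800 ((509.4169921875, -48.42431640625), (29.86279296875, 160.27545166015625), 4.905219554901123) [509.20493  -48.153164]
[72.7501926 76.482036 ]
stop 204 ((498.49090576171875, 82.76429748535156), (109.57742309570312, 109.01895904541016), 32.179203033447266) [504.22775   94.358925]
bar 407 ((570.5831298828125, -19.269268035888672), (35.49184799194336, 183.27593994140625), 84.32622528076172) [614.64154  -21.490738]
1026.2628761339774
beaker [492.60781826 116.07247983   3.3094132 ]
stopper [ 482.40159032 -211.2553961    29.71143711]
```

View pics/t1.png

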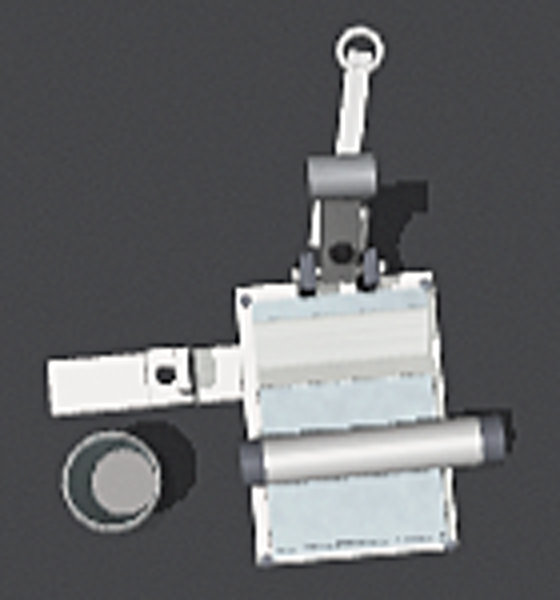

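The crop shows the column lying across the deck, slightly askew. The rail with the stop is on the left (+y), with the stop's face near crop pixel (215,370), and the knob is at (342,175). The beaker at (112,480) sits just beyond the column's +y end.

```bash
python3 - <<'E'
import pickle,cv2,numpy as np
from h import *
d=pickle.load(open("d0.pkl","rb"))
for n in ["top","scene"]:
    c=d[n];P=cloud(c);Q=P.reshape(-1,3)
    near=(np.hypot(Q[:,0]-540,Q[:,1]+30)<260)&(Q[:,2]<220);Q=Q[near]
    # deck sheet only
    m=(abs(Q[:,2]-45)<1.5)&(np.hypot(Q[:,0]-516,Q[:,1]+36)<110)
    r=cv2.minAreaRect(Q[m][:,:2].astype(np.float32));print(n,"deck",r)
    th=np.radians(4.26);R=np.array([[np.cos(th),-np.sin(th)],[np.sin(th),np.cos(th)]])
    o=np.array([575.,-33.]); L=(Q[:,:2]-o)@R; Z=Q[:,2]
    # yaw by rail edges
    m=(abs(Z-10)<2)&(L[:,1]>75)&(L[:,1]<230)&(abs(L[:,0])<40); print("rail",m.sum(),L[m].min(0),L[m].max(0),L[m].mean(0),cv2.minAreaRect(L[m].astype(np.float32)))
    for y0 in(-40,-5,30):
      m=(abs(L[:,1]-y0)<12)&(L[:,0]>-140)&(L[:,0]<70)
      b=np.round(L[m,0]/4)*4
      print(y0,[(int(x),round(float(np.median(Z[m][b==x])),1)) for x in np.unique(b)])
    m=(Z>20)&(L[:,1]>70)&(abs(L[:,0])<30); print("stop",m.sum(),L[m].min(0),L[m].max(0))
    m=(Z>66)&(L[:,1]>70)&(abs(L[:,0])<30); print("stoptop",m.sum(),L[m].min(0),L[m].max(0))
    m=(Z>52)&(L[:,0]<-20)&(L[:,0]>-110)&(abs(L[:,1])<110)&(Z<80); rr=cv2.minAreaRect(L[m].astype(np.float32));print("col",rr,L[m].min(0),L[m].max(0))
    for y0 in (-60,-30,0,30,60):
      k=m&(abs(L[:,1]-y0)<10)&(Z>68);print("   axis",y0,np.median(L[k,0]).round(1),Z[k].max().round(1),end="")
    m=(Z>170)&(abs(L[:,1])<30);print("knob",m.sum(),L[m].mean(0),Z[m].max(),L[m].min(0),L[m].max(0))
    m=(Z>60)&(Z<85)&(L[:,1]>85)&(L[:,0]<-30);
    if m.sum():print("beaker rim",cv2.minEnclosingCircle(L[m].astype(np.float32)))
E
```

```text
top deck ((519.3949584960938, -36.140018463134766), (134.4097137451172, 109.75391387939453), 4.054745197296143)
rail 301 [-24.33793437  75.13383158] [ 10.42139599 190.56870115] [ -6.17213618 138.93962187] ((-6.810673713684082, 132.91104125976562), (115.25958251953125, 33.993743896484375), 89.12788391113281)
-40 [(-140, 0.3), (-136, -0.9), (-132, 8.9), (-128, 32.8), (-124, 53.9), (-120, 44.1), (-116, 45.0), (-112, 44.9), (-108, 45.2), (-104, 45.0), (-100, 45.3), (-96, 44.4), (-92, 44.9), (-88, 44.9), (-84, 45.8), (-80, 64.2), (-76, 71.8), (-72, 74.1), (-68, 75.1), (-64, 74.9), (-60, 72.8), (-56, 70.9), (-52, 65.6), (-48, 44.7), (-44, 45.3), (-40, 44.6), (-36, 45.4), (-32, 45.4), (-28, 45.0), (-24, 44.1), (-20, 44.8), (-16, 40.1), (-12, 36.5), (-8, 32.7), (-4, 33.7), (0, 38.5), (4, 41.7), (8, 45.3), (12, 50.6), (16, 54.6), (20, 56.1), (24, 55.3), (28, 54.2), (32, 54.3), (40, 11.3), (44, 11.8), (48, 11.0), (52, -0.7), (56, -0.3), (60, -1.2), (64, 1.0), (68, 0.8)]
-5 [(-140, -0.5), (-136, 0.8), (-132, 11.2), (-128, 13.2), (-124, 52.1), (-120, 43.5), (-116, 44.9), (-112, 44.0), (-108, 44.
[... 3349 characters left out ...]
 42.6), (-12, 42.4), (-8, 36.0), (4, 42.1), (8, 47.9), (20, 56.6), (24, 56.5), (28, 55.6), (32, 35.1), (36, 19.5), (40, 87.2), (44, 12.7), (48, 7.2), (52, 40.7), (56, 24.3), (60, 0.1), (64, 2.1), (68, 1.1)]
stop 224 [-23.54769997  95.34334366] [ 13.19943009 126.68846521]
stoptop 37 [-19.16339846  95.53980403] [  6.59846329 104.01443684]
col ((-64.00914764404297, -10.82080078125), (160.4441375732422, 29.737518310546875), 89.98906707763672) [-78.8931986 -91.0435616] [-49.14652854  69.40220518]
   axis -60 -60.7 78.0   axis -30 -61.9 78.6   axis 0 -61.4 79.2
  return _methods._mean(a, axis=axis, dtype=dtype,
  ret = ret.dtype.type(ret / rcount)
Traceback (most recent call last):
ValueError: zero-size array to reduction operation maximum which has no identity
```

```bash
cat >> h.py <<'E'
from scipy.spatial.transform import Rotation as Ro
TH=np.radians(4.26);O=np.array([568.4,-32.9,0])
HX=np.array([np.cos(TH),np.sin(TH),0]);HY=np.array([-np.sin(TH),np.cos(TH),0]);EZ=np.array([0,0,1.])
def w(p): return O+p[0]*HX+p[1]*HY+p[2]*EZ
def hol(p): d=np.asarray(p)-O; return np.array([d@HX,d@HY,d[2]])
def delta(s,p,ydir=None,y2=None):
    "tool-frame shift and turn from state to holder-frame TCP p, tool down, tool y along ydir(world)"
    R=Ro.from_rotvec(s["tool_rot"]).as_matrix(); sh=R.T@(w(p)-s["ee_pos"]); t=np.zeros(3)
    if ydir is not None:
        x=-EZ; y=ydir; T=np.stack([x,y,np.cross(x,y)],1); t=Ro.from_matrix(R.T@T).as_rotvec()
    return sh.round(1),t.round(3)
def rep(s):
    R=Ro.from_rotvec(s["tool_rot"]).as_matrix()
    print("t",round(s["time"],2),"hol",hol(s["ee_pos"]).round(1),"tool x,y,z in holder\n",np.stack([HX,HY,EZ])@R.round(3),"\nF hol",round(float(s["force"]@HX),2),round(float(s["force"]@HY),2),round(float(s["force"][2]),2),"gap",round(float(s["finger_gap"]),1),"j",s["joint_positions"].round(2))
E
python3 - <<'E'
import pickle
from h import *
from plant import *
d=pickle.load(open("d0.pkl","rb"));s=read_state();rep(s)
P=cloud(d["scene"]).reshape(-1,3);q=P-s["ee_pos"]
m=(np.hypot(q[:,0],q[:,1])<75)&(P[:,2]>150);print("tip z min",np.sort(q[m][:,2])[[0,3,10,30]],m.sum())
for yd in(HY,-HY,HX,-HX):print(delta(s,(-92,-11,200),yd))
E
```

```text
t 0.1 hol [-380.4  671.8  252.6] tool x,y,z in holder
 [[-7.42825421e-05  2.94809382e-01  9.55741298e-01]
 [-9.97237236e-04  9.55741298e-01 -2.94809382e-01]
 [-1.00000000e+00 -1.00000000e-03  0.00000000e+00]] 
F hol -0.82 -0.44 -0.29 gap 85.5 j [ 1.33  0.42  1.63  0.    1.09 -0.02]
tip z min [-8.90966555 -6.70111479 -3.39836014  1.30332466] 1377
(array([  53.4, -567.4,  476.8]), array([-0.299, -0.   ,  0.001]))
(array([  53.4, -567.4,  476.8]), array([2.842e+00, 2.000e-03, 0.000e+00]))
(array([  53.4, -567.4,  476.8]), array([1.272e+00, 1.000e-03, 1.000e-03]))
(array([  53.4, -567.4,  476.8]), array([-1.87e+00, -1.00e-03,  1.00e-03]))
```

Request:
{"fn": "send_rows", "kwargs": {"steps": [[1,20,-567,474,-0.299,0,0],[1,20,-567,474,-0.299,0,0],[1,20,-567,474,-0.299,0,0],[1,20,-567,474,-0.299,0,0],[1,20,-567,474,-0.299,0,0],[1,20,-567,474,-0.299,0,0],[1,20,-567,474,-0.299,0,0],[1,20,-567,474,-0.299,0,0]]}}

```text
time: 0.77
ee_pos: [290.8, 310.5, 244.1]
tool_rot: [-0.059, 1.57, 0.059]
force: [1.4, 0.7, -0.2]
finger_gap: 85.2
```

```bash
cat > r.py <<'E'
import sys
from h import *
from plant import *
s=read_state();rep(s)
if len(sys.argv)>1:print(delta(s,[float(v) for v in sys.argv[1:4]],{"y":HY,"x":HX,"-x":-HX}[sys.argv[4]]))
E
python3 r.py -94 -6 110 y
```

```text
t 0.77 hol [-251.3  363.1  244.1] tool x,y,z in holder
 [[ 0.00000000e+00 -7.33098234e-04  9.99816714e-01]
 [ 0.00000000e+00  9.99816714e-01  7.33098234e-04]
 [-1.00000000e+00  0.00000000e+00  0.00000000e+00]] 
F hol 1.44 0.59 -0.24 gap 85.2 j [ 0.79  0.14  2.06 -0.    0.94 -0.86]
(array([ 134.2, -369.1,  157.1]), array([ 0., -0.,  0.]))
```

Request:
{"fn": "send_rows", "kwargs": {"steps": [[1,60,-369,156,0,0,0],[1,60,-369,156,0,0,0],[1,60,-369,156,0,0,0],[1,60,-369,156,0,0,0],[1,60,-369,156,0,0,0],[1,60,-369,156,0,0,0],[1,60,-369,156,0,0,0],[1,60,-369,156,0,0,0]]}}

```text
time: 1.43
ee_pos: [441.5, 17.0, 194.6]
tool_rot: [-0.058, 1.57, 0.058]
force: [0.5, 1.3, 0.2]
finger_gap: 85.3
```

```bash
python3 r.py -94 -6 59 y
```

```text
t 1.43 hol [-122.8   59.2  194.6] tool x,y,z in holder
 [[ 0.00000000e+00  2.64139002e-04  9.99742432e-01]
 [ 0.00000000e+00  9.99742432e-01 -2.64139002e-04]
 [-1.00000000e+00  0.00000000e+00  0.00000000e+00]] 
F hol 0.61 1.23 0.23 gap 85.3 j [ 0.01  0.25  2.07  0.    0.83 -1.63]
(array([135.6, -65.2,  28.9]), array([-0., -0., -0.]))
```

Request:
{"fn": "send_rows", "kwargs": {"steps": [[1,0,-35,15,0,0,0],[1,20,-60,26,0,0,0],[1,50,-60,26,0,0,0],[1,80,-60,26,0,0,0],[1,80,-60,26,0,0,0],[1,80,-60,26,0,0,0],[1,80,-60,26,0,0,0],[1,80,-60,26,0,0,0]]}}

```text
time: 2.1
ee_pos: [472.6, -38.5, 116.5]
tool_rot: [-0.059, 1.567, 0.059]
force: [1.1, 0.9, 0.9]
finger_gap: 85.3
```

```bash
python3 r.py -94 -6 59 y
```

```text
t 2.1 hol [-96.    1.5 116.5] tool x,y,z in holder
 [[ 2.99171171e-03 -7.33098234e-04  9.99816714e-01]
 [-2.22847626e-04  9.99816714e-01  7.33098234e-04]
 [-1.00000000e+00  0.00000000e+00  3.00000000e-03]] 
F hol 1.17 0.85 0.88 gap 85.3 j [-0.11  0.43  2.05 -0.    0.66 -1.75]
(array([57.6, -7.5,  1.8]), array([0.001, 0.003, 0.   ]))
```

Descend, then start the push in the next call.

Request:
{"fn": "send_rows", "kwargs": {"steps": [[1,10,-8,1,0,0,0],[1,20,-8,1,0,0,0],[1,30,-8,1,0,0,0],[1,40,-8,1,0,0,0],[1,50,-8,1,0,0,0],[1,57,-8,1,0,0,0],[1,57,-8,1,0,0,0],[1,57,-8,1,0,0,0]]}}

```text
time: 2.77
ee_pos: [472.7, -46.6, 57.2]
tool_rot: [-0.058, 1.572, 0.059]
force: [0.6, 0.2, -0.0]
finger_gap: 85.1
```

```bash
python3 r.py -38 -6 59 y; python3 - <<'E'
from plant import *
import cv2
f=capture("scene")["frame"][150:270,180:360];cv2.imwrite("pics/s2.png",cv2.resize(f,None,fx=4,fy=4,interpolation=cv2.INTER_CUBIC)[:,:,::-1])
E
```

```text
t 2.77 hol [-96.5  -6.5  57.2] tool x,y,z in holder
 [[-1.99447447e-03  2.64139002e-04  9.99742432e-01]
 [ 1.48565084e-04  9.99742432e-01 -2.64139002e-04]
 [-1.00000000e+00  0.00000000e+00 -2.00000000e-03]] 
F hol 0.58 0.14 -0.01 gap 85.1 j [-0.12  0.55  2.06 -0.    0.54 -1.77]
(array([-1.9,  0.5, 58.5]), array([-0.   , -0.002, -0.   ]))
```

View pics/s2.png

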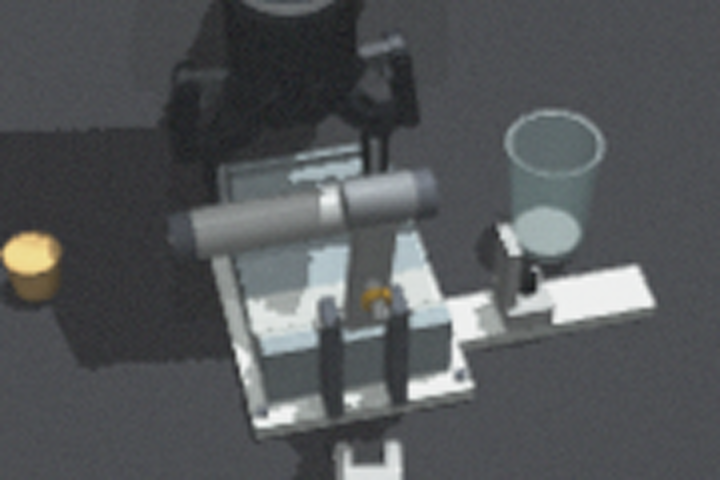

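Request:
{"fn": "send_rows", "kwargs": {"steps": [[1,-2,0,4,0,0,0],[1,-2,0,7,0,0,0],[1,-2,0,10,0,0,0],[1,-2,0,13,0,0,0],[1,-2,0,16,0,0,0],[1,-2,0,19,0,0,0],[1,-2,0,22,0,0,0],[1,-2,0,25,0,0,0]]}}

```text
time: 3.48
ee_pos: [498.4, -44.8, 59.9]
tool_rot: [-0.058, 1.57, 0.058]
force: [0.8, 0.5, 1.5]
finger_gap: 85.6
```

Request:
{"fn": "send_rows", "kwargs": {"steps": [[1,0,0,3,0,0,0],[1,0,0,6,0,0,0],[1,0,0,9,0,0,0],[1,0,0,12,0,0,0],[1,0,0,15,0,0,0],[1,0,0,18,0,0,0],[1,0,0,21,0,0,0],[1,0,0,23,0,0,0]]}}

```text
time: 4.15
ee_pos: [521.6, -43.1, 60.0]
tool_rot: [-0.058, 1.57, 0.058]
force: [-0.2, 0.4, -0.5]
finger_gap: 85.2
```

```bash
cat > col.py <<'E'
import sys
from h import *
from plant import *
import cv2
c=capture("top");P=cloud(c).reshape(-1,3);L=np.array([(P-O)@HX,(P-O)@HY,P[:,2]]).T
for y0 in range(-100,101,10):
    m=(abs(L[:,1]-y0)<5)&(L[:,2]>56)&(L[:,2]<85)&(L[:,0]>-85)&(L[:,0]<30)
    if m.sum()>3:
        q=L[m];print(y0,m.sum(),"x",q[:,0].min().round(1),q[:,0].max().round(1),"top",np.percentile(q[:,2],90).round(1),"at",np.median(q[q[:,2]>np.percentile(q[:,2],70)][:,0]).round(1))
m=(L[:,2]>56)&(L[:,2]<74)&(abs(L[:,0])<12)&(abs(L[:,1])<130);q=L[m];print("y ext",np.sort(q[:,1])[[0,3,-4,-1]])
y=np.sort(q[:,1]);g=np.where(np.diff(y)>2.5)[0];print("gaps",[(y[i].round(1),y[i+1].round(1)) for i in g])
E
python3 r.py -35 -6 59 y; python3 col.py
```

```text
t 4.15 hol [-47.4  -6.7  60. ] tool x,y,z in holder
 [[ 9.97237236e-04  2.64139002e-04  9.99742432e-01]
 [-7.42825421e-05  9.99742432e-01 -2.64139002e-04]
 [-1.00000000e+00  0.00000000e+00  0.00000000e+00]] 
F hol -0.15 0.37 -0.51 gap 85.2 j [-0.11  0.59  1.95  0.    0.6  -1.75]
(array([ 1. ,  0.7, 12.4]), array([-0.,  0.,  0.]))
30 7 x -25.3 -10.6 top 76.1 at -18.1
60 28 x -29.7 -6.7 top 76.8 at -17.6
70 21 x -35.8 -6.5 top 75.9 at -23.2
100 39 x -13.1 10.9 top 74.0 at -1.7
y ext [ 27.53251018  59.20009923 102.78215108 103.56408087]
gaps [(np.float64(27.5), np.float64(56.7)), (np.float64(69.1), np.float64(95.5))]
```

Request:
{"fn": "send_rows", "kwargs": {"steps": [[1,0,0,2,0,0,0],[1,0,0,4,0,0,0],[1,0,0,6,0,0,0],[1,0,0,8,0,0,0],[1,0,0,10,0,0,0],[1,0,0,12,0,0,0],[1,0,0,14,0,0,0],[1,0,0,14,0,0,0]]}}

```text
time: 4.87
ee_pos: [535.6, -42.1, 60.0]
tool_rot: [-0.058, 1.569, 0.058]
force: [0.3, -0.4, 0.0]
finger_gap: 85.5
```

```bash
python3 r.py -35 -6 59 y; python3 col.py
```

```text
t 4.87 hol [-33.4  -6.7  60. ] tool x,y,z in holder
 [[ 9.97237236e-04  2.64139002e-04  9.99742432e-01]
 [-7.42825421e-05  9.99742432e-01 -2.64139002e-04]
 [-1.00000000e+00  0.00000000e+00  1.00000000e-03]] 
F hol 0.31 -0.41 0.01 gap 85.5 j [-0.1   0.6   1.92 -0.    0.62 -1.75]
(array([ 1. ,  0.7, -1.6]), array([-0.   ,  0.001,  0.   ]))
30 9 x -9.5 12.9 top 69.2 at -2.7
60 30 x -14.0 13.6 top 68.2 at 0.4
70 22 x -13.3 14.3 top 67.9 at 1.0
100 41 x -13.3 10.7 top 74.1 at -1.7
y ext [ 25.66474959  29.00969204 102.80529689 103.49473397]
gaps [(np.float64(25.7), np.float64(28.6)), (np.float64(29.8), np.float64(57.7)), (np.float64(69.6), np.float64(95.5))]
```

Request:
{"fn": "send_rows", "kwargs": {"steps": [[1,-5,0,-8,0,0,0],[1,-30,0,-10,0,0,0],[1,-60,0,-10,0,0,0],[1,-70,-20,0,0,0,0],[0,-70,-55,20,0,0,0],[0,-70,-90,33,0,0,0],[0,-70,-112,33,0,0,0],[0,-70,-112,33,0,0,0]]}}

```text
time: 5.58
ee_pos: [576.8, -155.1, 130.6]
tool_rot: [-0.057, 1.568, 0.055]
force: [-0.1, -0.8, -0.7]
finger_gap: 38.9
```

```bash
python3 r.py 0 -118 60 y; python3 col.py
```

```text
t 5.58 hol [  -0.7 -122.5  130.6] tool x,y,z in holder
 [[ 0.00192019  0.00325585  0.99951958]
 [-0.0011458   0.99951958 -0.00325585]
 [-1.         -0.002       0.002     ]] 
F hol -0.17 -0.76 -0.65 gap 38.9 j [-0.28  0.54  1.77 -0.    0.83 -1.92]
(array([70.6,  4.6,  0.5]), array([-0.003,  0.002,  0.002]))
-90 8 x -14.8 -5.3 top 65.5 at -8.0
-80 20 x -14.7 -2.1 top 66.9 at -6.0
-70 45 x -15.2 11.9 top 68.6 at -1.8
-60 47 x -14.9 13.1 top 68.1 at -2.1
-50 47 x -14.2 28.6 top 67.9 at -0.1
-40 54 x -13.6 29.8 top 68.6 at -0.5
-30 50 x -14.9 25.5 top 67.4 at -0.4
-20 49 x -14.1 26.8 top 67.0 at -1.6
-10 47 x -15.3 29.9 top 68.2 at -1.1
0 53 x -14.5 28.4 top 66.9 at -1.4
10 50 x -13.9 29.4 top 68.2 at 0.4
20 53 x -15.0 27.7 top 68.1 at -1.0
30 51 x -14.6 26.1 top 67.9 at -0.3
40 56 x -13.8 29.7 top 67.7 at -1.9
50 49 x -15.0 29.9 top 67.7 at -0.7
60 49 x -14.4 13.9 top 68.9 at -0.4
70 22 x -13.7 14.3 top 68.4 at 0.6
100 41 x -13.3 10.9 top 73.7 at -1.6
y ext [-88.8924757  -86.56513602 102.76035879 103.54634754]
gaps [(np.float64(69.4), np.float64(95.4))]
```

Request:
{"fn": "send_rows", "kwargs": {"steps": [[0,0,3,0,0,0,0],[0,10,3,0,0,0,0],[0,22,3,0,0,0,0],[0,34,3,0,0,0,0],[0,46,3,0,0,0,0],[0,58,3,0,0,0,0],[0,69,3,0,0,0,0],[0,69,3,0,0,0,0]]}}

```text
time: 6.3
ee_pos: [574.3, -147.7, 57.9]
tool_rot: [-0.057, 1.574, 0.06]
force: [-0.4, 0.2, -0.1]
finger_gap: -0.2
```

Request:
{"fn": "send_rows", "kwargs": {"steps": [[0,0,1,0,0,0,0],[0,0,3,0,0,0,0],[0,0,5,0,0,0,0],[0,0,7,0,0,0,0],[0,0,9,0,0,0,0],[0,0,10,0,0,0,0],[0,0,11,0,0,0,0],[0,0,12,0,0,0,0]]}}

```text
time: 6.97
ee_pos: [575.3, -136.6, 61.3]
tool_rot: [-0.059, 1.569, 0.058]
force: [-0.2, -5.4, 0.9]
finger_gap: 0.1
```

```bash
python3 r.py 0 -100 60 y; python3 col.py | tail -2
```

```text
t 6.97 hol [  -0.8 -104.    61.3] tool x,y,z in holder
 [[ 9.22954693e-04 -7.33098234e-04  9.99816714e-01]
 [-1.07151978e-03  9.99816714e-01  7.33098234e-04]
 [-1.00000000e+00 -1.00000000e-03  1.00000000e-03]] 
F hol -0.56 -5.39 0.87 gap 0.1 j [-0.25  0.65  1.8  -0.    0.7  -1.9 ]
(array([1.3, 4. , 0.8]), array([0.   , 0.001, 0.001]))
y ext [-59.57468958 -54.27522838 103.01363062 103.52388386]
gaps [(np.float64(-59.6), np.float64(-56.8)), (np.float64(69.5), np.float64(95.6))]
```

Request:
{"fn": "send_rows", "kwargs": {"steps": [[0,0,1,0,0,0,0],[0,0,2,0,0,0,0],[0,0,3,0,0,0,0],[0,0,4,0,0,0,0],[0,0,5.5,0,0,0,0],[0,0,7,0,0,0,0],[0,0,8.5,0,0,0,0],[0,0,10,0,0,0,0]]}}

```text
time: 7.68
ee_pos: [574.7, -127.2, 61.2]
tool_rot: [-0.059, 1.569, 0.057]
force: [-0.3, -5.0, 2.0]
finger_gap: 0.1
```

Request:
{"fn": "send_rows", "kwargs": {"steps": [[0,0,1.5,0,0,0,0],[0,0,3,0,0,0,0],[0,0,4.5,0,0,0,0],[0,0,6,0,0,0,0],[0,0,7.5,0,0,0,0],[0,0,9,0,0,0,0],[0,0,10,0,0,0,0],[0,0,10,0,0,0,0]]}}

```text
time: 8.35
ee_pos: [573.9, -117.0, 61.2]
tool_rot: [-0.059, 1.569, 0.058]
force: [0.7, -4.3, 1.6]
finger_gap: 0.2
```

```bash
python3 r.py 0 -84 60 y; python3 col.py | tail -2
```

```text
t 8.35 hol [ -0.7 -84.3  61.2] tool x,y,z in holder
 [[ 9.22954693e-04  2.64139002e-04  9.99742432e-01]
 [-1.07151978e-03  9.99742432e-01 -2.64139002e-04]
 [-1.00000000e+00 -1.00000000e-03  1.00000000e-03]] 
F hol 0.35 -4.33 1.58 gap 0.2 j [-0.22  0.64  1.81 -0.    0.69 -1.87]
(array([1.2, 0.3, 0.7]), array([-0.   ,  0.001,  0.001]))
y ext [-34.63725822 -29.7425172  102.80292287 103.52455031]
gaps [(np.float64(-34.6), np.float64(-31.8)), (np.float64(89.3), np.float64(95.5))]
```

Request:
{"fn": "send_rows", "kwargs": {"steps": [[0,0,0.5,0,0,0,0],[0,0,1,0,0,0,0],[0,0,1.5,0,0,0,0],[0,0,2,0,0,0,0],[0,0,2.5,0,0,0,0],[0,0,3,0,0,0,0],[0,0,3.5,0,0,0,0],[0,0,4,0,0,0,0]]}}

```text
time: 9.07
ee_pos: [573.7, -113.2, 61.3]
tool_rot: [-0.059, 1.569, 0.058]
force: [0.2, -7.4, 1.5]
finger_gap: 0.3
```

Request:
{"fn": "send_rows", "kwargs": {"steps": [[0,0,0.2,0,0,0,0],[0,0,0.4,0,0,0,0],[0,0,0.6,0,0,0,0],[0,0,0.8,0,0,0,0],[0,0,1.0,0,0,0,0],[0,0,1.1,0,0,0,0],[0,0,1.2,0,0,0,0],[0,0,1.2,0,0,0,0]]}}

```text
time: 9.73
ee_pos: [573.5, -112.0, 61.2]
tool_rot: [-0.059, 1.569, 0.058]
force: [-0.2, -4.5, 2.0]
finger_gap: 0.1
```

Request:
{"fn": "send_rows", "kwargs": {"steps": [[0,0,0.1,0,0,0,0],[0,0,0.2,0,0,0,0],[0,0,0.3,0,0,0,0],[0,0,0.4,0,0,0,0],[0,0,0.5,0,0,0,0],[0,0,0.6,0,0,0,0],[0,0,0.7,0,0,0,0],[0,0,0.7,0,0,0,0]]}}

```text
time: 10.4
ee_pos: [573.5, -111.3, 61.2]
tool_rot: [-0.059, 1.569, 0.057]
force: [-0.6, -5.8, 2.7]
finger_gap: 0.0
```

Request:
{"fn": "send_rows", "kwargs": {"steps": [[0,0,0.1,0,0,0,0],[0,0,0.2,0,0,0,0],[0,0,0.3,0,0,0,0],[0,0,0.4,0,0,0,0],[0,0,0.5,0,0,0,0],[0,0,0.5,0,0,0,0],[0,0,0.5,0,0,0,0],[0,0,0.5,0,0,0,0]]}}

```text
time: 11.07
ee_pos: [573.5, -110.8, 61.3]
tool_rot: [-0.059, 1.569, 0.058]
force: [-0.0, -6.2, 1.3]
finger_gap: -0.1
```

```bash
python3 r.py 0 -84 60 y; python3 col.py | tail -2
```

```text
t 11.07 hol [ -0.7 -78.   61.3] tool x,y,z in holder
 [[ 9.22954693e-04  2.64139002e-04  9.99742432e-01]
 [-1.07151978e-03  9.99742432e-01 -2.64139002e-04]
 [-1.00000000e+00 -1.00000000e-03  1.00000000e-03]] 
F hol -0.48 -6.18 1.34 gap -0.1 j [-0.21  0.64  1.82 -0.    0.69 -1.86]
(array([ 1.3, -6. ,  0.7]), array([-0.   ,  0.001,  0.001]))
y ext [-27.18486484 -22.26879971 102.8059629  103.56748556]
gaps []
```

Request:
{"fn": "send_rows", "kwargs": {"steps": [[0,0,0.1,0,0,0,0],[0,0,0.2,0,0,0,0],[0,0,0.3,0,0,0,0],[0,0,0.4,0,0,0,0],[0,0,0.5,0,0,0,0],[0,0,0.5,0,0,0,0],[0,0,0.5,0,0,0,0],[0,0,0.5,0,0,0,0]]}}

```text
time: 11.78
ee_pos: [573.5, -110.5, 61.3]
tool_rot: [-0.059, 1.569, 0.057]
force: [-0.9, -7.5, 2.3]
finger_gap: -0.0
```

Request:
{"fn": "send_rows", "kwargs": {"steps": [[0,0,0.1,0,0,0,0],[0,0,0.2,0,0,0,0],[0,0,0.3,0,0,0,0],[0,0,0.4,0,0,0,0],[0,0,0.5,0,0,0,0],[0,0,0.5,0,0,0,0],[0,0,0.5,0,0,0,0],[0,0,0.5,0,0,0,0]]}}

```text
time: 12.45
ee_pos: [573.5, -110.5, 61.3]
tool_rot: [-0.06, 1.569, 0.057]
force: [-1.0, -10.0, 1.4]
finger_gap: -0.2
```

The pose stopped advancing at the same position while the force rose to about 10 N, so the column is against the stop. Now back off and go up.

Request:
{"fn": "send_rows", "kwargs": {"steps": [[0,0,-8,0,0,0,0],[0,0,-20,0,0,0,0],[0,-40,-20,0,0,0,0],[0,-80,-20,0,0,0,0],[0.45,-120,-20,0,0.12,0,0],[0.45,-160,-20,0,0.24,0,0],[0.45,-190,-20,0,0.36,0,0],[0.45,-200,-20,0,0.48,0,0]]}}

```text
time: 13.12
ee_pos: [576.7, -130.0, 266.5]
tool_rot: [0.323, 1.539, -0.323]
force: [0.5, -0.0, -0.2]
finger_gap: 38.3
```

```bash
python3 r.py 78 0 260 x; python3 col.py | tail -9; python3 - <<'E'
from h import *
from plant import *
for n in("top","scene"):
    P=cloud(capture(n)).reshape(-1,3);L=np.array([(P-O)@HX,(P-O)@HY,P[:,2]]).T
    m=(abs(L[:,1])<16)&(L[:,0]>55)&(L[:,0]<110)&(L[:,2]>196)&(L[:,2]<226);q=L[m]
    if m.sum():print(n,m.sum(),q.min(0).round(1),q.max(0).round(1),q.mean(0).round(1))
    if m.sum()>10:
        A=np.c_[2*q[:,[0,2]],np.ones(len(q))];r=np.linalg.lstsq(A,(q[:,[0,2]]**2).sum(1),rcond=None)[0];print("circle",r[:2],np.sqrt(r[2]+r[0]**2+r[1]**2))
E
```

```text
t 13.12 hol [  1.  -97.4 266.5] tool x,y,z in holder
 [[ 0.00790362  0.4669377   0.88375629]
 [-0.0015915   0.88375629 -0.4669377 ]
 [-1.          0.002       0.008     ]] 
F hol 0.5 -0.04 -0.2 gap 38.3 j [-0.24  0.36  1.7   0.    1.08 -1.4 ]
(array([  6.9, 122.1,  22.4]), array([ 1.084,  0.006, -0.006]))
40 51 x -13.7 28.9 top 68.8 at 0.5
50 48 x -14.8 25.6 top 68.5 at 1.7
60 50 x -14.3 14.0 top 68.5 at -0.3
70 46 x -15.3 14.0 top 67.6 at -1.3
80 48 x -14.9 12.9 top 68.1 at -0.3
90 49 x -14.2 13.9 top 67.4 at -2.0
100 39 x -13.1 10.9 top 73.4 at 0.5
y ext [-64.40828006 -64.32666929 102.83253904 103.62107674]
gaps []
top 169 [ 70.8 -15.6 201.5] [ 93.8  15.9 219.5] [ 80.9   0.4 213.6]
circle [ 82.2182076  206.47148071] 10.445899170044282
scene 194 [ 72.6 -15.8 196. ] [ 96.   15.9 220.2] [8.85e+01 1.00e-01 2.12e+02]
circle [ 83.76659628 207.09593861] 10.29052768884003
```

Request:
{"fn": "send_rows", "kwargs": {"steps": [[0.45,0,10,2,0.12,0,0],[0.45,0,35,8,0.24,0,0],[0.45,0,60,13,0.36,0,0],[0.45,0,85,18,0.48,0,0],[0.45,0,110,23,0.6,0,0],[0.45,0,124,26,0.72,0,0],[0.45,0,124,26,0.84,0,0],[0.45,0,124,26,0.96,0,0]]}}

```text
time: 13.93
ee_pos: [646.6, -24.3, 257.8]
tool_rot: [1.055, 1.303, -1.06]
force: [0.4, 0.5, 0.1]
finger_gap: 38.8
```

```bash
python3 r.py 82 0 220 x
```

```text
t 13.93 hol [ 78.7   2.8 257.8] tool x,y,z in holder
 [[-0.0049119   0.99144889  0.13071379]
 [ 0.00136865  0.13071379 -0.99144889]
 [-1.         -0.004      -0.001     ]] 
F hol 0.4 0.43 0.09 gap 38.8 j [-0.06  0.45  1.57  0.    1.12 -0.26]
(array([37.7,  3.1,  3.2]), array([ 0.131, -0.001,  0.004]))
```

Request:
{"fn": "send_rows", "kwargs": {"steps": [[0.45,0,3,3,0.12,0,0],[0.45,0,3,3,0.13,0,0],[0.45,5,3,3,0.13,0,0],[0.45,12,3,3,0.13,0,0],[0.45,20,3,3,0.13,0,0],[0.45,28,3,3,0.13,0,0],[0.45,36,3,3,0.13,0,0],[0.45,38,3,3,0.13,0,0]]}}

```text
time: 14.6
ee_pos: [649.8, -27.7, 220.7]
tool_rot: [1.152, 1.246, -1.155]
force: [-0.7, -0.4, -0.0]
finger_gap: 38.1
```

```bash
python3 r.py 82 0 220 x;python3 - <<'E'
from plant import *
import cv2
f=capture("scene")["frame"][130:270,180:360];cv2.imwrite("pics/s3.png",cv2.resize(f,None,fx=4,fy=4,interpolation=cv2.INTER_CUBIC)[:,:,::-1])
E
```

```text
t 14.6 hol [ 81.6  -0.8 220.7] tool x,y,z in holder
 [[-2.99171171e-03  9.99890997e-01  1.73033547e-03]
 [ 2.22847626e-04  1.73033547e-03 -9.99890997e-01]
 [-1.00000000e+00 -3.00000000e-03  0.00000000e+00]] 
F hol -0.76 -0.34 -0.04 gap 38.1 j [-0.06  0.5   1.59  0.    1.06 -0.14]
(array([ 0.7,  0.4, -0.8]), array([ 0.001, -0.   ,  0.003]))
```

View pics/s3.png

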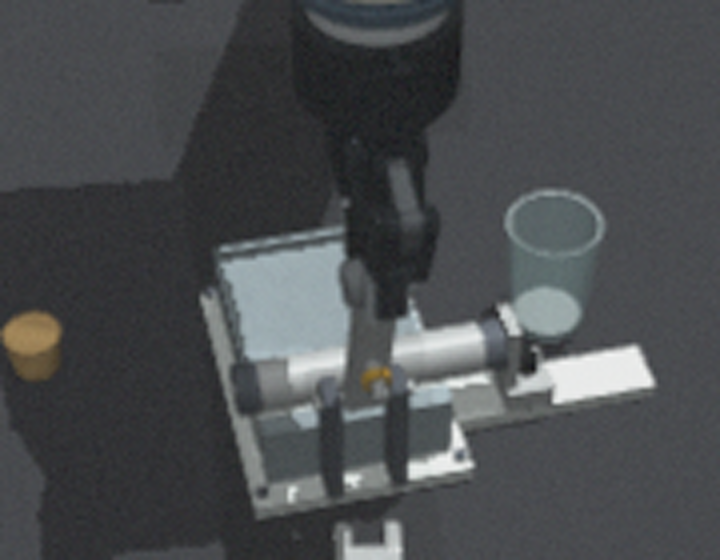

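The picture shows the fingers straddling the knob at (385,260), and the column's end against the stop at (505,335).

Request:
{"fn": "send_rows", "kwargs": {"steps": [[0.45,2,-4,0,0,0,0],[0.45,3,-8,0,0,0,0],[0.45,2,-14,0,0,0,0],[0.45,1,-21,0,0,0,0],[0.45,0,-29,0,0,0,0],[0.45,0,-37,0,0,0,0],[0.45,0,-45,0,0,0,0],[0.45,1,-53,0,0,0,0]]}}

```text
time: 15.32
ee_pos: [597.2, -31.7, 222.3]
tool_rot: [1.154, 1.243, -1.154]
force: [2.2, 0.4, 1.9]
finger_gap: 38.1
```

```bash
python3 r.py -33 0 197 x
```

```text
t 15.32 hol [ 28.8  -1.  222.3] tool x,y,z in holder
 [[ 0.00000000e+00  9.99816714e-01  7.33098234e-04]
 [ 0.00000000e+00  7.33098234e-04 -9.99816714e-01]
 [-1.00000000e+00  0.00000000e+00  0.00000000e+00]] 
F hol 2.22 0.25 1.85 gap 38.1 j [-0.07  0.42  1.72 -0.    1.01 -0.15]
(array([ 25.3, -61.8,  -1. ]), array([ 0.001,  0.   , -0.   ]))
```

Request:
{"fn": "send_rows", "kwargs": {"steps": [[0.45,3,-8,-1,0,0,0],[0.45,4,-16,-1,0,0,0],[0.45,6,-24,-1,0,0,0],[0.45,9,-32,-1,0,0,0],[0.45,13,-40,-1,0,0,0],[0.45,17,-48,-1,0,0,0],[0.45,21,-55,-1,0,0,0],[0.45,24,-61,-1,0,0,0]]}}

```text
time: 15.98
ee_pos: [536.0, -35.2, 197.2]
tool_rot: [1.153, 1.244, -1.154]
force: [3.1, -0.1, 0.2]
finger_gap: 38.7
```

```bash
cat > k.py <<'E'
from h import *
from plant import *
P=cloud(capture("scene")).reshape(-1,3);L=np.array([(P-O)@HX,(P-O)@HY,P[:,2]]).T
m=(abs(L[:,1])<9)&(L[:,0]>-100)&(L[:,0]<48)&(L[:,2]>86)&(L[:,2]<230);q=L[m]
# bar surface: points at radius 30..105 from hinge
r=np.hypot(q[:,0]-50,q[:,2]-84.2);a=np.arctan2(q[:,2]-84.2,50-q[:,0])
for r0 in range(20,150,10):
    k=abs(r-r0)<5
    if k.sum()>2:print(r0,k.sum(),np.percentile(a[k],[10,50,90]).round(2))
E
python3 r.py -33 0 197 x;python3 k.py
```

```text
t 15.98 hol [-3.250e+01  1.000e-01  1.972e+02] tool x,y,z in holder
 [[-9.97237236e-04  9.99816714e-01  7.33098234e-04]
 [ 7.42825421e-05  7.33098234e-04 -9.99816714e-01]
 [-1.00000000e+00 -1.00000000e-03  0.00000000e+00]] 
F hol 3.11 -0.34 0.18 gap 38.7 j [-0.09  0.37  1.87 -0.    0.9  -0.16]
(array([ 0.2, -0.5,  0.1]), array([ 0.001, -0.   ,  0.001]))
20 36 [1.1  1.25 1.37]
30 35 [1.06 1.13 1.25]
40 31 [1.03 1.09 1.13]
50 21 [1.04 1.28 1.32]
60 61 [1.02 1.19 1.42]
70 40 [0.98 1.01 1.05]
80 34 [0.98 1.   1.03]
90 39 [0.96 0.99 1.03]
100 39 [0.96 0.98 1.  ]
110 26 [0.97 1.03 1.11]
120 34 [1.09 1.13 1.16]
130 29 [1.13 1.17 1.19]
140 11 [0.76 0.81 1.34]
```

Request:
{"fn": "send_rows", "kwargs": {"steps": [[0.45,-3,3,0,0,0,0],[0.45,-15,5,0,0,0,0],[0.45,-30,5,0,0,0,0],[0.45,-45,3,0,0,0,0],[0,-45,3,0,0,0,0],[0,-45,3,0,0,0,0],[0,-45,3,0,0,0,0],[0,-45,3,0,0,0,0]]}}

```text
time: 16.7
ee_pos: [539.6, -34.9, 242.0]
tool_rot: [1.153, 1.245, -1.155]
force: [-0.6, 0.3, -0.0]
finger_gap: -0.1
```

```bash
python3 r.py -30 0 222 x;python3 k.py|sed -n 6,11p
```

```text
t 16.7 hol [-2.88e+01  1.00e-01  2.42e+02] tool x,y,z in holder
 [[-1.99447447e-03  9.99816714e-01  7.33098234e-04]
 [ 1.48565084e-04  7.33098234e-04 -9.99816714e-01]
 [-1.00000000e+00 -2.00000000e-03  0.00000000e+00]] 
F hol -0.54 0.3 -0.02 gap -0.1 j [-0.09  0.32  1.83 -0.    1.   -0.16]
(array([20. , -1.1,  0.1]), array([ 0.001, -0.   ,  0.002]))
70 38 [0.96 1.   1.02]
80 36 [0.95 0.99 1.02]
90 37 [0.95 0.98 1.01]
100 37 [0.93 0.97 0.99]
110 37 [0.95 0.96 0.99]
120 37 [0.96 0.98 1.  ]
```

Request:
{"fn": "send_rows", "kwargs": {"steps": [[0,10,0,0,0,0,0],[0,20,0,0,0,0,0],[0,28,-3,0,0,0,0],[0,36,-10,0,0,0,0],[0,44,-17,0,0,0,0],[0,52,-23,0,0,0,0],[0,60,-29,0,0,0,0],[0,68,-33,0,0,0,0]]}}

```text
time: 17.42
ee_pos: [505.0, -37.4, 173.5]
tool_rot: [1.152, 1.247, -1.156]
force: [-2.3, -1.1, 3.6]
finger_gap: 0.1
```

```bash
python3 r.py -72 0 147 x;python3 k.py|sed -n 4,12p
```

```text
t 17.42 hol [-63.6   0.2 173.5] tool x,y,z in holder
 [[-3.98894894e-03  9.99816714e-01  7.33098234e-04]
 [ 2.97130168e-04  7.33098234e-04 -9.99816714e-01]
 [-1.00000000e+00 -4.00000000e-03  0.00000000e+00]] 
F hol -2.35 -0.96 3.63 gap 0.1 j [-0.1   0.37  1.95 -0.    0.83 -0.17]
(array([26.5, -8.3,  0.2]), array([ 0.001, -0.   ,  0.004]))
50 35 [0.58 0.78 0.89]
60 35 [0.56 0.8  0.99]
70 33 [0.54 0.57 0.59]
80 34 [0.52 0.55 0.58]
90 34 [0.5  0.55 0.57]
100 33 [0.51 0.53 0.56]
110 34 [0.51 0.53 0.55]
120 40 [0.51 0.53 0.57]
130 51 [0.56 0.66 0.73]
```

Request:
{"fn": "send_rows", "kwargs": {"steps": [[0,4,-2,0,0,0,0],[0,8,-3,0,0,0,0],[0,12,-4,0,0,0,0],[0,16,-5,0,0,0,0],[0,20,-6,0,0,0,0],[0,23,-7,0,0,0,0],[0,26,-8,0,0,0,0],[0,28,-8,0,0,0,0]]}}

```text
time: 18.13
ee_pos: [499.0, -38.1, 146.5]
tool_rot: [1.154, 1.244, -1.154]
force: [-1.7, 0.4, 1.5]
finger_gap: 0.1
```

Request:
{"fn": "send_rows", "kwargs": {"steps": [[0,1,0,0,0,0,0],[0,2,0,0,0,0,0],[0,3,-0.5,0,0,0,0],[0,4,-0.5,0,0,0,0],[0,5,-1,0,0,0,0],[0,6,-1,0,0,0,0],[0,7,-1,0,0,0,0],[0,8,-1,0,0,0,0]]}}

```text
time: 18.8
ee_pos: [498.2, -38.1, 138.8]
tool_rot: [1.154, 1.244, -1.154]
force: [-0.9, -0.4, 1.9]
finger_gap: 0.1
```

```bash
python3 r.py -74 0 125 x;python3 k.py|sed -n 4,12p
```

```text
t 18.8 hol [-70.4   0.  138.8] tool x,y,z in holder
 [[ 0.00000000e+00  9.99816714e-01  7.33098234e-04]
 [ 0.00000000e+00  7.33098234e-04 -9.99816714e-01]
 [-1.00000000e+00  0.00000000e+00  0.00000000e+00]] 
F hol -0.89 -0.3 1.9 gap 0.1 j [-0.1   0.42  1.98 -0.    0.74 -0.18]
(array([13.8, -3.6,  0. ]), array([ 0.001, -0.   ,  0.   ]))
50 44 [0.3  0.52 0.62]
60 23 [0.3  0.67 0.73]
70 19 [0.26 0.28 0.3 ]
80 27 [0.24 0.26 0.29]
90 28 [0.23 0.26 0.27]
100 26 [0.23 0.24 0.27]
110 26 [0.22 0.24 0.25]
120 103 [0.23 0.42 0.75]
130 27 [0.47 1.05 1.12]
```

Request:
{"fn": "send_rows", "kwargs": {"steps": [[0,0.7,0,0,0,0,0],[0,1.4,0,0,0,0,0],[0,2.1,0,0,0,0,0],[0,2.8,0,0,0,0,0],[0,3.5,-0.5,0,0,0,0],[0,4.2,-0.5,0,0,0,0],[0,4.9,-0.5,0,0,0,0],[0,5.6,-0.5,0,0,0,0]]}}

```text
time: 19.52
ee_pos: [497.7, -38.2, 133.2]
tool_rot: [1.154, 1.244, -1.154]
force: [-1.3, -0.0, 1.8]
finger_gap: -0.4
```

Request:
{"fn": "send_rows", "kwargs": {"steps": [[0,0.3,0,0,0,0,0],[0,0.6,0,0,0,0,0],[0,0.9,0,0,0,0,0],[0,1.2,0,0,0,0,0],[0,1.5,0,0,0,0,0],[0,1.8,0,0,0,0,0],[0,2.1,0,0,0,0,0],[0,2.4,0,0,0,0,0]]}}

```text
time: 20.18
ee_pos: [497.8, -38.2, 130.9]
tool_rot: [1.154, 1.244, -1.154]
force: [-1.5, -0.8, 1.6]
finger_gap: -0.2
```

Request:
{"fn": "send_rows", "kwargs": {"steps": [[0,0.3,0,0,0,0,0],[0,0.6,0,0,0,0,0],[0,0.9,0,0,0,0,0],[0,1.2,0,0,0,0,0],[0,1.5,0,0,0,0,0],[0,1.8,0,0,0,0,0],[0,1.8,0,0,0,0,0],[0,1.8,0,0,0,0,0]]}}

```text
time: 20.85
ee_pos: [498.0, -38.2, 129.1]
tool_rot: [1.154, 1.243, -1.153]
force: [-0.2, 0.1, 0.8]
finger_gap: -0.1
```

Request:
{"fn": "send_rows", "kwargs": {"steps": [[0,0.2,0,0,0,0,0],[0,0.4,0,0,0,0,0],[0,0.6,0,0,0,0,0],[0,0.8,0,0,0,0,0],[0,1.0,0,0,0,0,0],[0,1.2,0,0,0,0,0],[0,1.2,0,0,0,0,0],[0,1.2,0,0,0,0,0]]}}

```text
time: 21.52
ee_pos: [497.8, -38.2, 128.0]
tool_rot: [1.154, 1.244, -1.154]
force: [0.5, -0.0, 0.2]
finger_gap: -0.2
```

```bash
python3 - <<'E'
from plant import *
import cv2,numpy as np
from h import *
s=read_state();rep(s)
a=capture("scene")["frame"][160:250,200:330];b=capture("wrist")["frame"]
a=cv2.resize(a,(600,415),interpolation=cv2.INTER_CUBIC);cv2.imwrite("pics/s4.png",a[:,:,::-1])
E
```

```text
t 21.52 hol [-70.8   0.  128. ] tool x,y,z in holder
 [[ 0.00000000e+00  9.99816714e-01  7.33098234e-04]
 [ 0.00000000e+00  7.33098234e-04 -9.99816714e-01]
 [-1.00000000e+00  0.00000000e+00  0.00000000e+00]] 
F hol 0.54 -0.06 0.17 gap -0.2 j [-0.1   0.44  1.99  0.    0.72 -0.18]
```

View pics/s4.png

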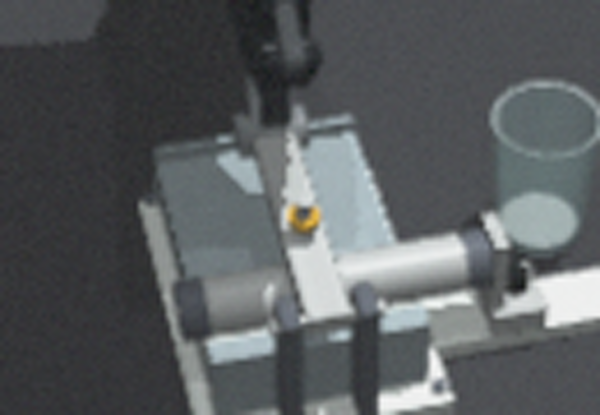

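The picture shows the bar nearly level over the column, the fingers on the knob at (275,100) and the column against the stop at (495,255). The push force has fallen to about 0, so I'll check the bar angle.

```bash
python3 k.py; sed 's/"scene"/"top"/' k.py > k2.py; python3 k2.py
```

```text
20 30 [0.36 0.53 0.7 ]
30 31 [0.29 0.35 0.42]
40 28 [0.24 0.3  0.36]
50 46 [0.21 0.43 0.54]
60 18 [0.21 0.58 0.64]
70 15 [0.16 0.19 0.2 ]
80 28 [0.14 0.18 0.2 ]
90 24 [0.15 0.17 0.18]
100 25 [0.14 0.15 0.18]
110 49 [0.14 0.28 0.45]
120 86 [0.15 0.4  1.02]
130 48 [0.99 1.07 1.1 ]
140 43 [0.72 1.01 1.06]
20 29 [0.36 0.44 0.58]
30 35 [0.26 0.34 0.4 ]
40 23 [0.22 0.28 0.32]
50 9 [0.48 0.5  0.56]
```

Request:
{"fn": "send_rows", "kwargs": {"steps": [[0,0.2,0,0,0,0,0],[0,0.4,0,0,0,0,0],[0,0.6,0,0,0,0,0],[0,0.8,0,0,0,0,0],[0,1.0,0,0,0,0,0],[0,1.2,0,0,0,0,0],[0,1.2,0,0,0,0,0],[0,1.2,0,0,0,0,0]]}}

```text
time: 22.38
ee_pos: [497.7, -38.2, 126.7]
tool_rot: [1.154, 1.244, -1.154]
force: [-1.0, -1.1, 0.9]
finger_gap: 0.3
```

```bash
cat > f.py <<'E'
from h import *
from plant import *
F=[];Z=[]
for i in range(5):
    capture("top");s=read_state();F.append(s["force"]);Z.append(s["ee_pos"][2])
print(s["time"],np.mean(F,0).round(2),"z",np.mean(Z).round(2))
E
python3 f.py
```

```text
22.6333 [-0.05 -0.07  0.12] z 126.67
```

Request:
{"fn": "send_rows", "kwargs": {"steps": [[0,0.2,0,0,0,0,0],[0,0.4,0,0,0,0,0],[0,0.6,0,0,0,0,0],[0,0.8,0,0,0,0,0],[0,1.0,0,0,0,0,0],[0,1.2,0,0,0,0,0],[0,1.4,0,0,0,0,0],[0,1.6,0,0,0,0,0]]}}

```text
time: 23.3
ee_pos: [497.6, -38.2, 125.1]
tool_rot: [1.154, 1.244, -1.154]
force: [-1.7, -0.8, 1.0]
finger_gap: -0.1
```

```bash
python3 f.py
```

```text
23.55 [ 0.28 -0.24  0.23] z 125.09
```

Request:
{"fn": "send_rows", "kwargs": {"steps": [[0,0.2,0,0,0,0,0],[0,0.4,0,0,0,0,0],[0,0.6,0,0,0,0,0],[0,0.8,0,0,0,0,0],[0,1.0,0,0,0,0,0],[0,1.2,0,0,0,0,0],[0,1.4,0,0,0,0,0],[0,1.6,0,0,0,0,0]]}}

```text
time: 24.22
ee_pos: [497.8, -38.2, 123.5]
tool_rot: [1.154, 1.244, -1.154]
force: [-0.8, -0.6, 1.2]
finger_gap: 0.2
```

```bash
python3 f.py; python3 k.py | sed -n 6,10p
```

```text
24.4667 [-0.25 -0.71  0.84] z 123.51
70 9 [0.12 0.15 0.17]
80 23 [0.12 0.14 0.16]
90 26 [0.11 0.13 0.14]
100 25 [0.1  0.12 0.13]
110 72 [0.11 0.3  0.87]
```

Request:
{"fn": "send_rows", "kwargs": {"steps": [[0,0.2,0,0,0,0,0],[0,0.4,0,0,0,0,0],[0,0.6,0,0,0,0,0],[0,0.8,0,0,0,0,0],[0,1.0,0,0,0,0,0],[0,1.2,0,0,0,0,0],[0,1.4,0,0,0,0,0],[0,1.6,0,0,0,0,0]]}}

```text
time: 25.18
ee_pos: [497.6, -38.2, 121.9]
tool_rot: [1.154, 1.244, -1.154]
force: [-1.3, -0.6, 1.0]
finger_gap: -0.3
```

```bash
python3 f.py
```

```text
25.4333 [-0.34 -0.07  0.46] z 121.87
```

Request:
{"fn": "send_rows", "kwargs": {"steps": [[0,0.2,0,0,0,0,0],[0,0.4,0,0,0,0,0],[0,0.6,0,0,0,0,0],[0,0.8,0,0,0,0,0],[0,1.0,0,0,0,0,0],[0,1.2,0,0,0,0,0],[0,1.4,0,0,0,0,0],[0,1.6,0,0,0,0,0]]}}

```text
time: 26.1
ee_pos: [497.7, -38.1, 120.3]
tool_rot: [1.154, 1.244, -1.154]
force: [0.0, 0.3, 1.2]
finger_gap: -0.0
```

```bash
python3 f.py
```

```text
26.35 [-0.22  0.47  0.5 ] z 120.28
```

Request:
{"fn": "send_rows", "kwargs": {"steps": [[0,0.2,0,0,0,0,0],[0,0.4,0,0,0,0,0],[0,0.6,0,0,0,0,0],[0,0.8,0,0,0,0,0],[0,1.0,0,0,0,0,0],[0,1.2,0,0,0,0,0],[0,1.4,0,0,0,0,0],[0,1.6,0,0,0,0,0]]}}

```text
time: 27.02
ee_pos: [497.7, -38.2, 118.7]
tool_rot: [1.154, 1.244, -1.154]
force: [-0.7, -0.6, 1.3]
finger_gap: -0.4
```

```bash
python3 f.py; python3 k.py | sed -n 6,10p
```

```text
27.2667 [-0.58 -0.8   0.6 ] z 118.71
70 10 [0.09 0.12 0.14]
80 20 [0.09 0.1  0.13]
90 24 [0.07 0.09 0.1 ]
100 23 [0.06 0.08 0.1 ]
110 89 [0.07 0.3  0.89]
```

Request:
{"fn": "send_rows", "kwargs": {"steps": [[0,0.2,0,0,0,0,0],[0,0.4,0,0,0,0,0],[0,0.6,0,0,0,0,0],[0,0.8,0,0,0,0,0],[0,1.0,0,0,0,0,0],[0,1.2,0,0,0,0,0],[0,1.4,0,0,0,0,0],[0,1.6,0,0,0,0,0]]}}

```text
time: 27.98
ee_pos: [497.7, -38.2, 117.3]
tool_rot: [1.154, 1.244, -1.154]
force: [-2.0, -0.6, 6.8]
finger_gap: 0.1
```

```bash
python3 f.py
```

```text
28.2333 [-2.36 -1.13  5.53] z 117.3
```

Request:
{"fn": "send_rows", "kwargs": {"steps": [[0,0.02,0,0,0,0,0],[0,0.04,0,0,0,0,0],[0,0.06,0,0,0,0,0],[0,0.08,0,0,0,0,0],[0,0.08,0,0,0,0,0],[0,0.08,0,0,0,0,0],[0,0.08,0,0,0,0,0],[0,0.08,0,0,0,0,0]]}}

```text
time: 28.9
ee_pos: [497.6, -38.2, 117.2]
tool_rot: [1.154, 1.244, -1.154]
force: [-2.6, -1.3, 6.4]
finger_gap: -0.1
```

```bash
python3 f.py
```

```text
29.15 [-2.5  -0.72  6.5 ] z 117.27
```

A steady 6.5 N at the knob is inside the 5–8 N window. Lift straight off.

Request:
{"fn": "send_rows", "kwargs": {"steps": [[0,-0.5,0,0,0,0,0],[0,-2,0,0,0,0,0],[0,-8,0,0,0,0,0],[0,-20,0,0,0,0,0],[0,-45,0,0,0,0,0],[0,-80,-20,0,0,0,0],[0,-115,-50,0,0,0,0],[0,-140,-80,0,0,0,0]]}}

```text
time: 29.82
ee_pos: [419.7, -44.1, 257.9]
tool_rot: [1.154, 1.242, -1.152]
force: [0.5, -0.9, 1.3]
finger_gap: 0.2
```

```bash
python3 f.py; python3 k.py | sed -n 3,12p; python3 col.py | tail -2;python3 - <<'E'
from plant import *
import cv2
a=capture("scene")["frame"][150:280,160:360];cv2.imwrite("pics/s5.png",cv2.resize(a,None,fx=4,fy=4,interpolation=cv2.INTER_CUBIC)[:,:,::-1])
E
```

```text
30.0667 [-0.9   0.52  0.35] z 258.66
40 28 [0.14 0.19 0.22]
50 46 [0.15 0.36 0.47]
60 20 [0.11 0.38 0.54]
70 10 [0.1  0.11 0.13]
80 21 [0.06 0.08 0.12]
90 23 [0.06 0.08 0.1 ]
100 24 [0.05 0.07 0.09]
110 22 [0.05 0.07 0.09]
120 30 [0.05 0.08 0.1 ]
130 14 [0.07 0.09 0.1 ]
y ext [-64.54198235 -63.97041172 102.64993813 103.48959435]
gaps [(np.float64(-12.3), np.float64(10.6))]
```

View pics/s5.png

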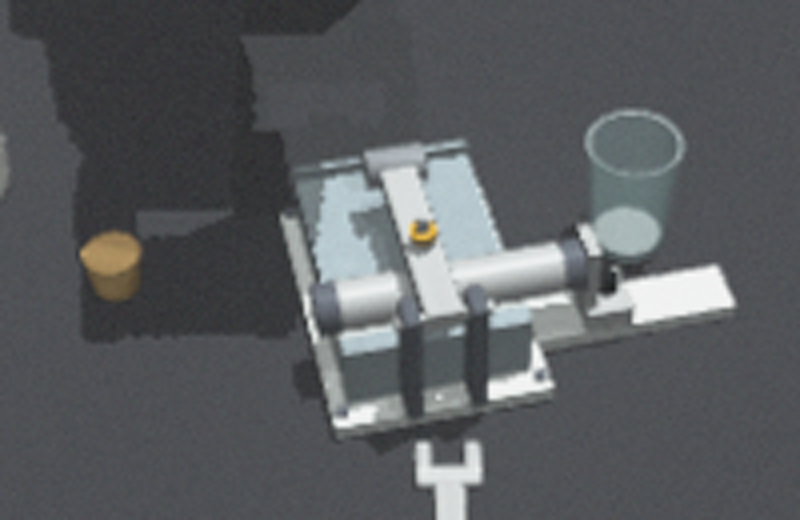

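The bar is level across the column at (425,240), the column's end is against the stop at (585,260), and the beaker and stopper have not moved. Handing in.

```bash
python3 -c "
from plant import *
print(hand_in())"
```

```text
the job is handed in; nothing more can be done
None
```

The column is in the vee, up against the end stop, and clamped. I handed the job in at about 30 s of the 72 s allowed; hand-in gives no verdict.

- **Rolling:** I rolled the column off the deck with the open fingers. The depth image showed it seated, with its top at about z 68 and its axis at about z 52.
- **Sliding:** I pushed it about 26 mm along the vee. At the end stop the tool stopped moving while the force rose to about 10 N. Sliding alone took about 4–6 N, so the stop got roughly 5 N, well under its 20 N limit.
- **Clamping:** I swung the bar over with the fingers around the knob, then pressed it down to a steady 6.5 N, within the 5–8 N window.
- **Last checks:** After the arm lifted clear, the bar stayed within about 0.02 rad of level. The column had not shifted along the vee, and in the last picture the beaker, stopper and the part of the wrench in view looked undisturbed. I did not check the bystanders further away, but the arm never went near them.

No check failed. Two limits on the numbers: single force readings vary by about 1 N, and the clamp force left on the column comes from the push at the knob, not a direct measurement.

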